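Bring the dropper bottle round to the front of the counter carousel

ROBOT

A 7-joint arm with a two-finger parallel gripper is mounted at the origin on a cart in front of the work surface, level with it; the furniture and walls round the work are solid. World frame = base frame: x ahead of the robot, y to its left, z up, the work surface at z = 0. Lengths are in m, angles in rad, forces in N, time in s.
With the tool pointing down it reaches from about 0.4 to 0.875 m from the base axis. Payload 19.3 kg.
Tool frame: the origin (TCP) lies midway between the tips of the shut fingers; the grasp point (between the pads) lies 19 mm behind it; z points along the fingers, y is the line along which they close (so a half turn about z gives the same grasp; the last joint's range is limited). The gripper opens to 85 mm and grips with 20 to 120 N. Pads are 22 mm wide; open, the fingers measure 114 mm over their backs; the gripper's body (76 mm by 85 mm) begins 54 mm behind the grasp point. The pads swing forward as they close: fully open they stand 13 mm farther back than shut.
Start: joints at [1.098, 0.521, -0.036, 1.599, 0.021, 1.021, -0.113], TCP at [0.245, -0.575, 0.231] pointing down, gripper open.
Joint ranges: [-2.91, 2.91], [-0.3, 2.13], [-1.5, 1.42], [0.17, 2.43], [-1.26, 4.41], [0.16, 1.93], [-2.52, 2.52]. Speed limits (rad/s): [1.89, 1.89, 2.39, 2.39, 3.01, 3.01, 3.01].

INTERFACE

Orientations are given as [roll, pitch, yaw] about the fixed x, y, z axes, in that order (R = Rz(yaw) Ry(pitch) Rx(roll)).
In Python, from workcell import bot, optics, observe, job_done gives the robot as it stands (bot), with the cameras (optics), the readings as plain functions and the job as plain functions.
- The arm moves only by the tool move_tool, called after "Request:" as a command line: name --argument value ..., lists and objects as JSON in quotes. Schema: {"type":"object","properties":{"increments":{"type":"array","items":{"type":"array","prefixItems":[{"type":"number"},{"type":"array","items":{"type":"number"},"minItems":3,"maxItems":3},{"type":"array","items":{"type":"number"},"minItems":3,"maxItems":3}],"minItems":3,"maxItems":3},"minItems":1,"maxItems":5},"grip_n":{"type":"number"},"only":{"type":"string"},"quiet":{"type":"boolean"},"lines":{"type":"string"}},"required":["increments"],"additionalProperties":false}. increments is a list of rows, 1 to 5 of them, each written [opening, [dx, dy, dz], [rx, ry, rz]]: the finger opening in m, then dx, dy, dz in parts of the range, where 1.0 means 0.75 m, then a rotation vector rx, ry, rz in shares of 180 degrees (1.0 is 180 degrees); each row is the pose to reach, as a shift and turn from the pose commanded when the call began, along the tool's axes at that moment; what a row does not reach only later rows make up. A row lasts 1/8 s, in which the tool goes at most 0.0625 m and 0.188 rad, less where a joint would pass 70% of its speed; a pose out of reach is approached as far as the arm can. The fingers move at their own pace and stop on an object; grip_n is the grip in N (left out, the last holds). Time passes only in rows, so rows that do not move let the fingers close. The tool returns the time, the measured TCP pose, the force, the opening and the grip force at its end. only (a regular expression) keeps the lines of the reply that match it, lines (a string "A,B") keeps lines A to B, and quiet returns only ok. Shift and turn numbers lie between -1 and 1, and a call with a number outside is refused. Input that does not fit is refused with a message, and nothing moves.
- observe(): the state, without advancing time (a new reading comes with each control period).
- optics.grab_frame(name): name is "scene" or "top"; returns the picture (384x512x3 uint8, blue, green, red); there is no depth.
- optics.calibration(name): a dict with "vfov" (degrees; the focal length in pixels is half the picture's height over the tangent of half this angle, whatever the lens; pixels are square), "cx", "cy" (the principal point, pixels), "eye" and "attitude" of the camera in the world. Camera axes: x right, y down, z forward; pixel columns grow to the right and rows downward; lengths in m; the calibration is good to about 2 mm. A picture is of the moment at which its call begins. calibration takes no time and is no camera call.
- job_done(): hands the job in; it is judged then, once.
The state is a dict: "clock": time; "qpos": joint angles; "qd": joint speeds; "joint_efforts": joint torques, N m; "position": TCP position; "tool_rot": TCP orientation; "force": force on the tool from outside, world axes, zero at the start; "moment": the same for the moment, N m; "grip_width": finger opening in m; "finger_force": force on a finger pad.
Only numpy, scipy, OpenCV 4.12 (cv2) and the standard library are available. Lean on these libraries where they do the work, as an engineer would, in place of code of your own. Each camera call takes 0.05 s, during which the arm holds its last target. There are 200 camera calls.

TASK

The marker standing in the pen tube at the front of the small counter carousel blocks its wooden tongue: pull the marker out and leave it standing in the empty white pen cup. Then turn the carousel by its handle until the dropper bottle with the tongue under it is at the front, the tongue straight above the pen tube, and hold it still there: finish with the fingers still gripping the handle. Leave the cup upright and do not knock the other things on the counter about.

Things in the scene. Friction and masses are not known exactly. Their poses are not given: they have to be found in the camera images.
- caddy: The fixed grey foot of the carousel, 156 mm across; it does not move. Origin on the counter on the vertical axis of the carousel; its own -x axis points to its front, where the pen tube is. Only the foot's yaw and place on the counter vary.
- tube_mouth (a point): Centre of the mouth of the pen tube: a square upright tube, outside 24 mm, bore 17 mm, open at the top, 125 mm in front of the carousel's axis, mouth 44.5 mm above the counter, its floor 30 mm below the mouth. Axes as caddy.
- carousel (a joint): Angle of the turntable in its foot about the vertical axis, rad, counted on without end; 0 (or any whole number of turns) = the tongue and dropper bottle at the front above the pen tube, positive = counterclockwise seen from above. No end stops; light friction (about 0.06 N m), stays where it is left.
- bottle_top (a point): Tip of the dropper bottle fixed on the turntable over the tongue: bottle 32 mm thick, tip 149 mm above the counter, 63 mm from the axis. The turntable is a wooden disc 184 mm across, top 56 mm above the counter; its other five places carry three kinds of thread spool and a roll of tags, at most 100 mm above the counter, all fixed to it.
- tongue_tip (a point): Point on the top of the wooden tongue that sticks out from the disc under the dropper bottle, 125 mm from the axis and 56 mm above the counter; the tongue is 20 mm wide, ends 136 mm from the axis, and passes 3 mm above the pen tube, so a marker in the tube blocks it.
- handle: The black bar handle on top of the carousel's central column, fixed to the turntable: 64 mm long (its own x, along the line through the tongue), 16 mm thick (its own y), 32 mm high; origin at the centre of its underside, 178 mm above the counter, top at 210 mm.
- handle_grip (a point): Centre of the bar handle, on the carousel's axis 196 mm above the counter; axes as handle: the fingers close along its y.
- marker: Black marker pen, 136 mm long, 12 by 13 mm thick, about 20 g, standing upright in the pen tube at the start, its top about 146 mm above the counter. Its own x runs along it and points up at the start; origin on its surface at mid-length, 6.5 mm off the centre line along its own -z.
- marker_mid (a point): Centre of the marker, 65 mm above its lower end.
- marker_top (a point): Centre of the marker's upper end at the start, 66 mm above marker_mid.
- pen_cup: Empty white round cup, loose, 0.35 kg: rim 74 mm across, about 66 mm inside at the rim, narrower at the foot, 95 mm high, wall 4 mm. Origin at the centre of its underside. Stands to the right or to the left of the carousel.
- service_bell: Bystander: loose counter bell, 86 mm across, 54 mm high, on the other side of the carousel from the cup; leave it alone. Origin at the centre of its underside.
- tape_measure: Bystander: loose round tape measure, 56 mm, 21 mm high; leave it alone.
- pin_tin: Bystander: loose round tin, 50 mm across, 24 mm high; leave it alone.
- drop_bottle: Bystander: loose white dropper bottle, 32 mm thick, 90 mm high, standing on the counter behind the carousel (not the one on the carousel); leave it alone. Origin at the centre of its underside.

How it is judged:
By the outcome, as a careful person would: the job done as asked, in the order asked, and still so for the second after the job is handed in, while the arm keeps its last pose, push and grip.
It also fails if it takes over 61 s, if anything falls off the work surface, if the arm or the gripper's body presses on something with over 40 N, if the wrist force passes 120 N, or if a joint passes its speed limit or range.

## Working session

There is one attempt and no reset: what is moved stays moved. The work goes in short steps, Python scripts to look and compute and a tool call to move; the robot and the scene stay as the last step left them, time stands still between calls to the robot, and variables do not carry over. Pictures are saved under pics/ and viewed, at most 10 in all, crops included, and the job is handed in when it is done.

```bash
ls; mkdir -p pics; python3 - <<'E'
from workcell import bot, optics, observe, job_done
import cv2
for n in("scene","top"):
    print(n,optics.calibration(n)); cv2.imwrite(f"pics/{n}0.png",optics.grab_frame(n))
print(observe())
E
```

```text
pics
workcell.py
scene {'vfov': 49.281786387955684, 'cx': 257.8129936183109, 'cy': 194.33121305243353, 'eye': array([0.01702396, 0.63095404, 0.77116114]), 'attitude': array([-2.20584513e+00,  1.61632143e-03, -2.42995789e+00])}
top {'vfov': 46.332604773345366, 'cx': 260.1170656865567, 'cy': 196.14909386263486, 'eye': array([ 0.40194912, -0.01176117,  1.43409921]), 'attitude': array([-3.01956571,  0.00826451, -1.5853047 ])}
{'clock': 0.1, 'qpos': array([ 1.09779601,  0.52193773, -0.03630327,  1.59994531,  0.02118456,
        1.02110988, -0.11283392]), 'qd': array([-8.71180522e-04, -4.31116778e-05,  6.24907016e-04, -1.26111979e-06,
        7.90012877e-04, -8.66273361e-04, -8.92866751e-04]), 'joint_efforts': array([ 4.54738765e-03, -9.28485489e+01,  1.98474102e+00, -3.70534658e+01,
        1.82263908e-02,  5.38503795e-03,  7.72476483e-05]), 'position': array([ 0.24483833, -0.57471786,  0.23079599]), 'tool_rot': array([-3.14057925e+00,  7.03637021e-05,  4.02726332e-01]), 'force': array([-0.27869765, -0.60012376, -0.24109186]), 'moment': array([-1.85442645e-02,  1.78869248e-06,  7.49323887e-02]), 'finger_force': 0.0, 'grip_width': 0.08567067644247969}
```

View pics/scene0.png

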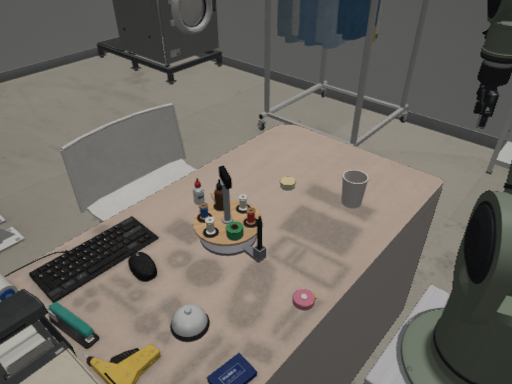

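View pics/top0.png

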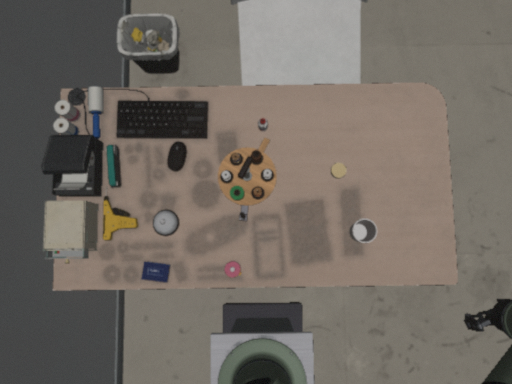

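The scene view shows the carousel at (228,220), the marker at (260,235) in the tube at (259,253), the cup at (353,188) and the bell at (190,321). In the top view the carousel is at (247,177), its tongue at (266,143), the marker and tube at (243,212), the cup at (364,231) and the bell at (165,222).

```bash
cat > h.py <<'E'
from workcell import bot, optics, observe, job_done
import numpy as np, cv2
from scipy.spatial.transform import Rotation as R
class Cam:
    def __init__(s,n):
        c=optics.calibration(n); s.eye=np.array(c["eye"]); s.R=R.from_euler('xyz',c["attitude"]).as_matrix()
        s.f=192/np.tan(np.radians(c["vfov"]/2)); s.cx,s.cy=c["cx"],c["cy"]
    def ray(s,p): d=s.R@np.array([(p[0]-s.cx)/s.f,(p[1]-s.cy)/s.f,1]); return d/np.linalg.norm(d)
    def plane(s,p,z): d=s.ray(p); return s.eye+d*(z-s.eye[2])/d[2]
    def proj(s,X): c=s.R.T@(np.array(X)-s.eye); return np.array([s.cx+s.f*c[0]/c[2],s.cy+s.f*c[1]/c[2]])
S,T=Cam("scene"),Cam("top")
def two(ps,pt):
    a,b=S.ray(ps),T.ray(pt); t=np.linalg.lstsq(np.c_[a,-b],T.eye-S.eye,rcond=None)[0]
    A,B=S.eye+a*t[0],T.eye+b*t[1]; return (A+B)/2,np.linalg.norm(A-B)
def axes(): # tool rotation and position
    o=observe(); return o["position"],R.from_euler('xyz',o["tool_rot"])
def blobs(m,minA=8):
    n,l,st,c=cv2.connectedComponentsWithStats(m.astype(np.uint8)); return [(c[i].round(1),st[i]) for i in range(1,n) if st[i][4]>=minA]
E
python3 - <<'E'
from h import *
s=cv2.imread("pics/scene0.png");t=cv2.imread("pics/top0.png")
k=lambda im,x,y,w,h,f:cv2.resize(im[y:y+h,x:x+w],None,fx=f,fy=f,interpolation=cv2.INTER_CUBIC)
cv2.imwrite("pics/crop1.png",np.hstack([k(s,185,160,80,110,5),k(t,205,120,80,110,5)]))
for n,p,z in[("caro disc",(247,177),.056),("cup rim",(364,231),.095),("bell",(165,222),.03),("tube",(243,216),.0445),("tape",(233,269),.02),("tin",(339,170),.024),("dropb",(263,124),.09)]: print(n,T.plane(p,z).round(3))
print("S cup",S.plane((354,178),.095).round(3),"bell",S.plane((190,325),.02).round(3))
E
```

```text
caro disc [0.632 0.037 0.056]
cup rim [ 0.457 -0.31   0.095]
bell [0.497 0.297 0.03 ]
tube [0.511 0.051 0.044]
tape [0.348 0.085 0.02 ]
tin [ 0.655 -0.255  0.024]
dropb [ 0.791 -0.015  0.09 ]
S cup [ 0.459 -0.303  0.095] bell [0.487 0.308 0.02 ]
```

View pics/crop1.png

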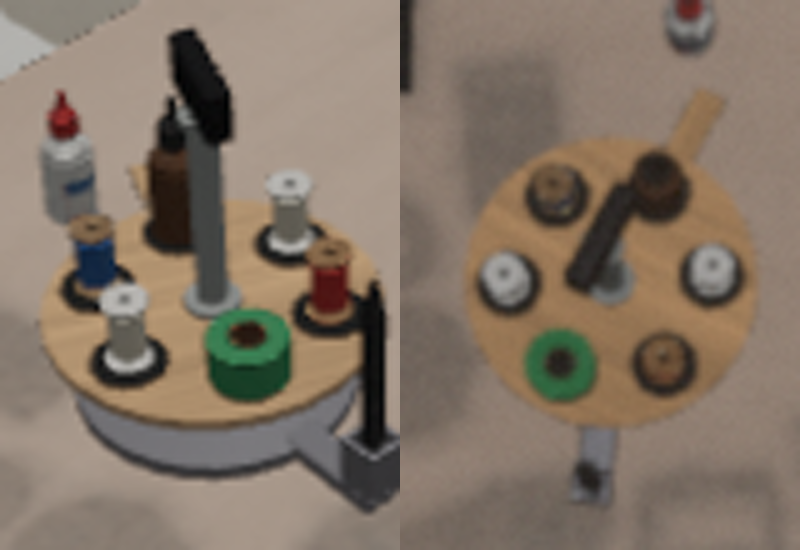

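The crop shows the disc, the handle bar lying along the tongue, the tongue pointing to the rear right, and the marker upright in the tube. Next step is precise measurement.

```bash
cat >> h.py <<'E'
def disc(im):
    h=cv2.cvtColor(im,cv2.COLOR_BGR2HSV); return ((h[...,0]>=8)&(h[...,0]<=20)&(h[...,1]>95)&(h[...,2]>90)).astype(np.uint8)
E
python3 - <<'E'
from h import *
s=cv2.imread("pics/scene0.png");t=cv2.imread("pics/top0.png")
m=disc(t); m2=cv2.morphologyEx(m,cv2.MORPH_OPEN,np.ones((3,3)))
print([(c,b) for c,b in blobs(m,30)])
# disc by outer hull without tongue
ys,xs=np.nonzero(m[140:215,205:290]); pts=np.c_[xs+205,ys+140].astype(np.float32)
W=np.array([T.plane(p,.056)[:2] for p in pts])
c=np.array([.632,.037])
from scipy.optimize import least_squares
hull=cv2.convexHull(pts)[:,0]; HW=np.array([T.plane(p,.056)[:2] for p in hull])
r=least_squares(lambda q:np.hypot(*(HW-q[:2]).T)-.092,c,loss='soft_l1',f_scale=.002).x
print("disc centre",r,"resid",np.sort(np.hypot(*(HW-r).T))[[0,-3,-1]])
far=W[np.hypot(*(W-r).T)>.1]; print("tongue n",len(far), "dir deg",np.degrees(np.arctan2(*(np.median(far,0)-r)[::-1])),np.hypot(*(W-r).T).max())
# bottom view of dark things
g=t.max(2); print("dark top",[(c,b) for c,b in blobs(g<70,6) if 200<c[0]<300 and 120<c[1]<230])
g=s.max(2); print("dark scene",[(c,b) for c,b in blobs(g<60,6) if 180<c[0]<280 and 150<c[1]<270])
print(t[204:224,236:252].max(2)); print(s[212:264:2,250:270].max(2))
# cup rim
hm=cv2.cvtColor(t,cv2.COLOR_BGR2HSV); w=(hm[...,1]<45)&(hm[...,2]>120); print("white",[(c,b) for c,b in blobs(w,20) if 150<c[0]<400 and 120<c[1]<260])
for f,X in(("axis",(*r,.056)),):print(f,S.proj(X),T.proj(X))
E
```

```text
[(array([247.9, 175.2]), array([ 218,  138,   58,   67, 1720], dtype=int32))]
disc centre [0.63776213 0.03670302] resid [0.08832031 0.09299998 0.12932793]
tongue n 48 dir deg -28.17937721073897 0.1293279282145377
dark top [(array([261.7, 128.5]), array([260, 128,   4,   2,   6], dtype=int32)), (array([250. , 163.4]), array([238, 151,  24,  28, 265], dtype=int32)), (array([236.3, 160.6]), array([230, 155,  12,  10,  52], dtype=int32)), (array([227.6, 178.5]), array([221, 172,  12,  11,  34], dtype=int32)), (array([266.2, 177.1]), array([261, 172,  12,   9,  31], dtype=int32)), (array([257.9, 194.5]), array([252, 189,  12,  10,  42], dtype=int32)), (array([236.5, 192.2]), array([234, 190,   6,   6,  28], dtype=int32)), (array([242.2, 215.1]), array([240, 212,   5,   7,  25], dtype=int32))]
dark scene [(array([224.8, 177.4]), array([219, 166,  12,  24, 173], dtype=int32)), (array([219.2, 186.4]), array([217, 180,   6,  11,  42], dtype=int32)), (array([218.8, 201.6]), array([214, 192,  10,  19, 140], dtype=int32)), (array([240.3, 210.4]), array([237, 206,   9,   7,  23], dtype=int32)), (
[... 3710 characters left out ...]
1 156
  154 151]
 [164 150 119  76  54  61  65  55  51  52  54  55  69  70 105 145 156 159
  158 157]
 [160 159 157 154 128  87  58  52  62  71  69  77  97 132 140 141 144 147
  149 151]
 [153 152 149 143 139 138 128 103  84  97 129 138 138 136 135 134 136 138
  141 144]]
white [(array([264.4, 123.4]), array([259, 119,   9,   8,  25], dtype=int32)), (array([267.2, 172.8]), array([264, 169,   8,   9,  56], dtype=int32)), (array([225.4, 174.4]), array([221, 170,  10,  10,  57], dtype=int32)), (array([164.2, 222.1]), array([155, 213,  20,  20, 309], dtype=int32)), (array([362.6, 230.7]), array([353, 217,  25,  27, 320], dtype=int32))]
axis [227.41105462 220.05471665] [247.11100206 175.09543557]
```

```bash
python3 - <<'E'
from h import *
from scipy.optimize import least_squares
s=cv2.imread("pics/scene0.png");t=cv2.imread("pics/top0.png")
def dc(cam,im,roi):
    x0,y0,x1,y1=roi; m=np.zeros(im.shape[:2],np.uint8); m[y0:y1,x0:x1]=disc(im)[y0:y1,x0:x1]
    c=max(cv2.findContours(m,cv2.RETR_EXTERNAL,cv2.CHAIN_APPROX_NONE)[0],key=cv2.contourArea)[:,0]
    W=np.array([cam.plane(p,.056)[:2] for p in c]); q=np.array([.634,.037])
    for tol in(.008,.006,.004,.004):
        d=np.hypot(*(W-q).T); k=abs(d-.0915)<tol; q=least_squares(lambda a:np.hypot(*(W[k]-a).T)-.0915,q).x
    return q,k.sum(),len(k)
print("axis T",dc(T,t,(205,130,290,215)),"S",dc(S,s,(185,195,275,255)))
print("marker top",two((259.8,217),(241,213)),"S@.146",S.plane((259.8,217),.146),"T@.146",T.plane((241.3,213.5),.146))
print("tube T",T.plane((244,217),.0445))
# tube mouth corners in scene (read from crop): left(253,248) right(266,248) near etc.
print("tube S",S.plane((259.5,248.5),.0445))
g=s.max(2)
E
```

```text
axis T (array([0.63603766, 0.03820094]), np.int64(151), 184) S (array([0.63736154, 0.03656551]), np.int64(114), 178)
marker top (array([0.51185267, 0.05220693, 0.14386568]), np.float64(0.0008672332773408585)) S@.146 [0.50978709 0.05396327 0.146     ] T@.146 [0.51056661 0.05150483 0.146     ]
tube T [0.50810638 0.04821078 0.0445    ]
tube S [0.51030054 0.05432455 0.0445    ]
```

```bash
cat > rel.py <<'E'
import sys
from h import *
x,y,z,yaw=map(float,sys.argv[1:5]); p,Q=axes(); D=Q.inv()*R.from_euler('xyz',[np.pi,0,yaw])
print("shift",Q.inv().apply(np.array([x,y,z])-p).round(4),"rot",D.as_rotvec().round(3),"q",observe()["qpos"].round(2))
E
python3 rel.py .5115 .052 .235 -.115
```

```text
shift [ 0.491  -0.4721 -0.0038] rot [-0.001  0.     0.518] q [ 1.1   0.52 -0.04  1.6   0.02  1.02 -0.11]
```

The manual's scale: shifts go in shares of 0.75 m and turns go in shares of 180 degrees. Converting my numbers, 0.222 m / 0.75 = 0.296, -0.215 m / 0.75 = -0.2867, 0.25 rad / 3.1416 = 0.0796.

Request:
move_tool --increments '[[0.085, [0.06, -0.0573, 0], [0, 0, 0.0159]], [0.085, [0.12, -0.1147, 0], [0, 0, 0.0318]], [0.085, [0.1787, -0.172, 0], [0, 0, 0.0477]], [0.085, [0.2373, -0.2293, 0], [0, 0, 0.0637]], [0.085, [0.296, -0.2867, 0], [0, 0, 0.0796]]]'

```text
clock: 0.72
position: [0.3653, -0.2882, 0.2313]
tool_rot: [3.142, -0.0, 0.151]
force: [1.2, -0.6, -0.1]
grip_width: 0.0852
finger_force: 0.0
```

```bash
python3 rel.py .5115 .052 .235 -.115
```

```text
shift [ 0.1957 -0.3144 -0.0037] rot [ 0.    -0.     0.266] q [ 0.61  0.27 -0.08  2.    0.03  0.87 -0.91]
```

In the tool's units: -0.264 m / 0.75 = -0.352, -0.208 m / 0.75 = -0.2773, 0.266 rad / 3.1416 = 0.0847.

Request:
move_tool --increments '[[0.085, [0.044, -0.0693, 0], [0, 0, 0.0159]], [0.085, [0.088, -0.1387, 0], [0, 0, 0.0318]], [0.085, [0.132, -0.208, 0], [0, 0, 0.0477]], [0.085, [0.176, -0.2773, 0], [0, 0, 0.0637]], [0.085, [0.22, -0.352, 0], [0, 0, 0.0847]]]'

```text
clock: 1.35
position: [0.4874, -0.0046, 0.2313]
tool_rot: [3.141, -0.0, -0.116]
force: [1.1, -1.2, 0.6]
grip_width: 0.0851
finger_force: 0.0
```

```bash
python3 rel.py .5115 .052 .235 -.115
```

```text
shift [ 0.0175 -0.0591 -0.0037] rot [ 0.    -0.    -0.001] q [ 0.04  0.31 -0.19  1.95  0.07  0.89 -1.87]
```

In the tool's units: -0.059 m / 0.75 = -0.0787, 0.05 m / 0.75 = 0.0667.

Request:
move_tool --increments '[[0.06, [0.0233, -0.0787, 0], [0, 0, 0]], [0.06, [0.0233, -0.0787, 0], [0, 0, 0]], [0.06, [0.0233, -0.0787, 0.0667], [0, 0, 0]]]'

```text
clock: 1.72
position: [0.5127, 0.0507, 0.1827]
tool_rot: [-3.14, -0.005, -0.112]
force: [0.8, -0.6, -1.5]
grip_width: 0.0603
finger_force: 0.0
```

```bash
python3 - <<'E'
from h import *
s=optics.grab_frame("scene");t=optics.grab_frame("top")
k=lambda im,x,y,w,h,f:cv2.resize(im[y:y+h,x:x+w],None,fx=f,fy=f,interpolation=cv2.INTER_CUBIC)
cv2.imwrite("pics/crop2.png",np.hstack([k(s,200,140,100,130,4),k(t,200,140,100,130,4)]))
E
python3 rel.py .5115 .052 .103 -.115
```

```text
shift [ 0.0031 -0.0031  0.0749] rot [0.002 0.006 0.002] q [-0.06  0.42 -0.2   1.94  0.11  0.8  -2.01]
```

View pics/crop2.png

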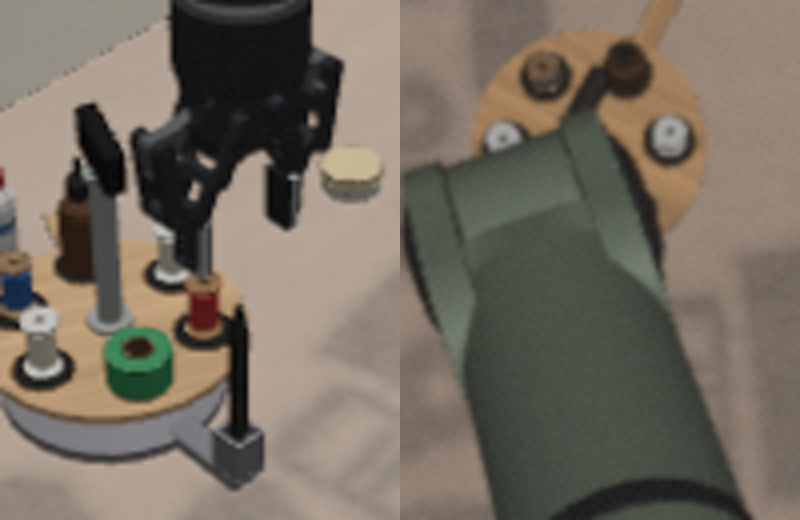

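The fingers sit above and either side of the marker: their midpoint is at crop x≈242 and the marker is at 240. I'll descend and grip.

In the tool's units: 0.078 m / 0.75 = 0.104, 0.06 m / 0.75 = 0.08.

Request:
move_tool --increments '[[0.06, [0, 0, 0.04], [0, 0, 0]], [0.06, [0, 0, 0.08], [0, 0, 0]], [0.06, [0, 0, 0.104], [0, 0, 0]]]'

```text
clock: 2.2
position: [0.511, 0.0495, 0.1034]
tool_rot: [3.141, 0.001, -0.114]
force: [0.4, 0.1, 0.9]
grip_width: 0.06
finger_force: 0.0
```

Request:
move_tool --increments '[[0.0, [0, 0, 0], [0, 0, 0]], [0.0, [0, 0, 0], [0, 0, 0]], [0.0, [0, 0, 0], [0, 0, 0]], [0.0, [0, 0, 0], [0, 0, 0]], [0.0, [0, 0, 0], [0, 0, 0]]]' --grip_n 35

```text
clock: 2.82
position: [0.5117, 0.0501, 0.1046]
tool_rot: [-3.141, -0.002, -0.113]
force: [-0.6, -0.7, 9.4]
grip_width: 0.0117
finger_force: 35.9
```

```bash
python3 rel.py .5115 .052 .23 -.115
```

```text
shift [-0.0002 -0.0019 -0.1254] rot [-0.    -0.002  0.002] q [-0.08  0.53 -0.18  1.99  0.16  0.63 -2.04]
```

In the tool's units: -0.125 m / 0.75 = -0.1667, -0.105 m / 0.75 = -0.14.

Request:
move_tool --increments '[[0.0, [0, 0, -0.0267], [0, 0, 0]], [0.0, [0, 0, -0.06], [0, 0, 0]], [0.0, [0, 0, -0.1], [0, 0, 0]], [0.0, [0, 0, -0.14], [0, 0, 0]], [0.0, [0, 0, -0.1667], [0, 0, 0]]]'

```text
clock: 3.45
position: [0.5112, 0.0502, 0.2305]
tool_rot: [-3.141, -0.002, -0.113]
force: [-0.0, 0.8, 0.3]
grip_width: 0.0119
finger_force: 34.5
```

```bash
python3 - <<'E'
from h import *
t=optics.grab_frame("top")
g=cv2.cvtColor(t,cv2.COLOR_BGR2HSV); w=(g[...,1]<45)&(g[...,2]>100)
print([(c,b) for c,b in blobs(w,20) if 330<c[0]<400 and 200<c[1]<260])
s=optics.grab_frame("scene")
k=lambda im,x,y,w,h,f:cv2.resize(im[y:y+h,x:x+w],None,fx=f,fy=f,interpolation=cv2.INTER_CUBIC)
cv2.imwrite("pics/crop3.png",np.hstack([k(s,200,110,100,150,4),np.vstack([k(t,339,200,50,75,4),k(s,330,160,50,75,4)])]))
E
python3 rel.py .458 -.307 .23 -.115
```

```text
[(array([349.5, 209.6]), array([341, 202,  18,  15,  77], dtype=int32)), (array([361.7, 232.8]), array([351, 217,  27,  38, 430], dtype=int32)), (array([349.4, 233.4]), array([347, 224,   7,  17,  25], dtype=int32))]
shift [-0.0131  0.3611  0.0005] rot [-0.001 -0.004  0.002] q [-0.05  0.35 -0.21  1.88  0.09  0.91 -1.99]
```

View pics/crop3.png

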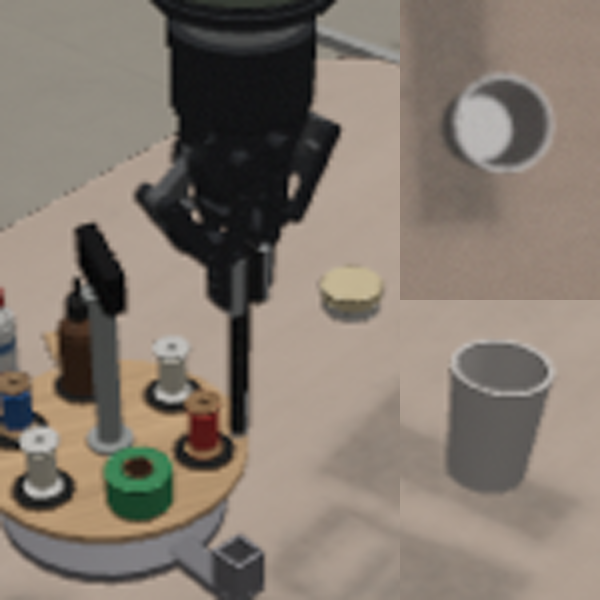

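The marker is out of the tube and hangs straight. The cup rim centre is at top (364.4,230.5) and scene (355.4,176.9).

In the tool's units: 0.285 m / 0.75 = 0.38, 0.225 m / 0.75 = 0.3.

```bash
python3 -c "
from h import *
print(T.plane((364.2,230.3),.095),S.plane((355.1,176.7),.095),two((355.1,176.7),(364.2,230.3)))"
```

```text
[ 0.45922307 -0.31104444  0.095     ] [ 0.46009004 -0.31110848  0.095     ] (array([ 0.45953144, -0.31078366,  0.0953797 ]), np.float64(0.0007367532100798271))
```

Request:
move_tool --increments '[[0.0, [-0.0027, 0.0667, 0], [0, 0, 0]], [0.0, [-0.0067, 0.14, 0], [0, 0, 0]], [0.0, [-0.0107, 0.22, 0], [0, 0, 0]], [0.0, [-0.0133, 0.3, 0], [0, 0, 0]], [0.0, [-0.016, 0.38, 0], [0, 0, 0]]]'

```text
clock: 4.18
position: [0.4661, -0.2335, 0.2283]
tool_rot: [3.142, -0.0, -0.113]
force: [0.3, 0.5, -1.0]
grip_width: 0.0118
finger_force: 34.5
```

```bash
python3 rel.py .4565 -.308 .23 -.115
```

```text
shift [-0.0011  0.0751 -0.0017] rot [ 0.    -0.     0.002] q [ 0.43  0.36 -0.1   1.87  0.05  0.91 -1.38]
```

In the tool's units: 0.078 m / 0.75 = 0.104, 0.04 m / 0.75 = 0.0533.

Request:
move_tool --increments '[[0.0, [0.0013, 0.0533, 0], [0, 0, 0]], [0.0, [0.0027, 0.104, 0], [0, 0, 0]], [0.0, [0.0027, 0.104, 0], [0, 0, 0]], [0.0, [0.0027, 0.104, 0.04], [0, 0, 0]]]'

```text
clock: 4.68
position: [0.4609, -0.3094, 0.1991]
tool_rot: [3.141, -0.003, -0.114]
force: [0.9, 0.5, -0.3]
grip_width: 0.0118
finger_force: 34.5
```

Request:
move_tool --increments '[[0.0, [0, 0, 0.04], [0, 0, 0]], [0.0, [0, 0, 0.08], [0, 0, 0]], [0.0, [0, 0, 0.1067], [0, 0, 0]], [0.0, [0, 0, 0.1267], [0, 0, 0]]]'

```text
clock: 5.18
position: [0.46, -0.3084, 0.1024]
tool_rot: [-3.141, 0.001, -0.112]
force: [-0.2, -0.6, -0.7]
grip_width: 0.0119
finger_force: 34.5
```

```bash
python3 rel.py .4595 -.311 .101 -.113
```

```text
shift [-0.0002  0.0027  0.0014] rot [-0.001  0.001  0.001] q [ 0.54  0.58 -0.07  1.89  0.06  0.67 -1.26]
```

In the tool's units: 0.002 m / 0.75 = 0.0027.

Request:
move_tool --increments '[[0.0, [0, 0.0027, 0.0027], [0, 0, 0]], [0.0, [0, 0.0027, 0.0027], [0, 0, 0]], [0.022, [0, 0.0027, 0.0027], [0, 0, 0]], [0.03, [0, 0.0027, 0.0027], [0, 0, 0]], [0.045, [0, 0.0027, 0.0027], [0, 0, 0]]]'

```text
clock: 5.8
position: [0.4599, -0.3114, 0.1016]
tool_rot: [3.141, -0.0, -0.113]
force: [0.3, -1.1, 0.8]
grip_width: 0.045
finger_force: 0.0
```

Request:
move_tool --increments '[[0.055, [0, 0, 0], [0, 0, 0]], [0.055, [0, 0, -0.0267], [0, 0, 0]], [0.055, [0, 0, -0.08], [0, 0, 0]], [0.055, [0, 0, -0.1467], [0, 0, 0]], [0.055, [0, 0, -0.2133], [0, 0, 0]]]'

```text
clock: 6.42
position: [0.4596, -0.3112, 0.2629]
tool_rot: [-3.141, 0.0, -0.113]
force: [-0.7, -1.0, -0.4]
grip_width: 0.0551
finger_force: 0.0
```

```bash
python3 - <<'E'
from h import *
s=optics.grab_frame("scene")
k=lambda im,x,y,w,h,f:cv2.resize(im[y:y+h,x:x+w],None,fx=f,fy=f,interpolation=cv2.INTER_CUBIC)
cv2.imwrite("pics/crop4.png",k(s,310,100,100,130,4))
E
python3 rel.py .6365 .0375 .29 -.49;python3 rel.py .6365 .0375 .29 2.65
```

```text
shift [ 0.1344 -0.3674 -0.0208] rot [ 0.002 -0.007  0.376] q [ 0.55  0.37 -0.08  1.74  0.03  1.02 -1.23]
shift [ 0.1344 -0.3674 -0.0208] rot [ 1.000e-02  2.000e-03 -2.764e+00] q [ 0.55  0.37 -0.08  1.74  0.03  1.02 -1.23]
```

View pics/crop4.png

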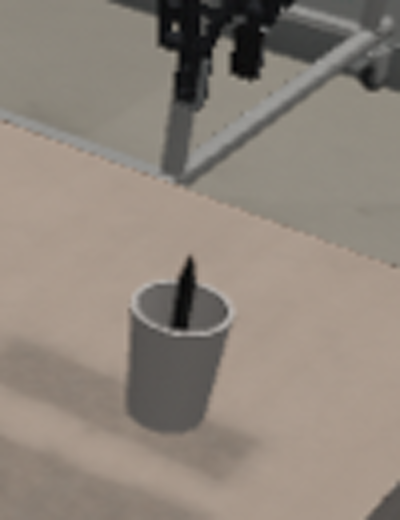

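The marker is standing in the upright cup, tip at crop (188,262), leaning slightly. Next: the tongue and handle direction, and the move over to the handle.

In the tool's units: -0.275 m / 0.75 = -0.3667, -0.22 m / 0.75 = -0.2933, -0.9 rad / 3.1416 = -0.2865.

```bash
cat >> h.py <<'E'
def tongue(t,ax=(.6365,.0375)):
    m=disc(t); ys,xs=np.nonzero(m); W=np.array([T.plane(p,.056)[:2] for p in np.c_[xs,ys]])-ax
    d=np.hypot(*W.T); k=(d>.105)&(d<.14); a=np.degrees(np.arctan2(W[k].mean(0)[1],W[k].mean(0)[0])); return a,k.sum(),W[k].mean(0)
E
python3 - <<'E'
from h import *
t=optics.grab_frame("top"); print(tongue(t))
m=(t.max(2)<70).astype(np.uint8)
for c in cv2.findContours(m,cv2.RETR_EXTERNAL,cv2.CHAIN_APPROX_NONE)[0]:
    if cv2.contourArea(c)>20 and 210<c[:,0,0].mean()<280 and 130<c[:,0,1].mean()<225: print(c[:,0].min(0),c[:,0].max(0))
# handle ends read in crop1 (top): (578,278),(628,188)
A,B=[T.plane((205+(x-400)/5,120+y/5),.21) for x,y in((580,276),(624,190))]; print(A,B,(A+B)/2,np.linalg.norm(A-B),np.degrees(np.arctan2(*(B-A)[1::-1])))
# scene handle top ends crop1 (186,36),(217,107)?
A,B=[S.plane((185+x/5,160+y/5),.21) for x,y in((183,33),(220,108))]; print(A,B,(A+B)/2,np.linalg.norm(A-B),np.degrees(np.arctan2(*(A-B)[1::-1])))
E
```

```text
(np.float64(-28.61266255421162), np.int64(46), array([ 0.10404017, -0.05675437]))
[231 155] [241 164]
[238 151] [261 177]
[0.61138653 0.04819275 0.21      ] [0.65941549 0.02328731 0.21      ] [0.63540101 0.03574003 0.21      ] 0.05410232413434553 -27.409018145780752
[0.65913016 0.02549546 0.21      ] [0.59964106 0.06076794 0.21      ] [0.62938561 0.0431317  0.21      ] 0.06915997181333858 -30.66469118030539
```

Request:
move_tool --increments '[[0.085, [0.0267, -0.0733, -0.0133], [0, 0, -0.0573]], [0.085, [0.0533, -0.1467, -0.0267], [0, 0, -0.1146]], [0.085, [0.08, -0.22, -0.0267], [0, 0, -0.1719]], [0.085, [0.1067, -0.2933, -0.0267], [0, 0, -0.2292]], [0.085, [0.1333, -0.3667, -0.0267], [0, 0, -0.2865]]]'

```text
clock: 7.15
position: [0.5908, -0.0477, 0.2812]
tool_rot: [3.142, -0.0, 0.792]
force: [0.5, 0.4, 0.4]
grip_width: 0.0851
finger_force: 0.0
```

```bash
python3 rel.py .6365 .0375 .28 2.65
```

```text
shift [ 0.0928 -0.0273  0.0012] rot [ 0.     0.    -1.858] q [ 0.23  0.44 -0.35  1.62  0.16  1.12 -0.94]
```

In the tool's units: 0.0925 m / 0.75 = 0.1233, 0.06 m / 0.75 = 0.08, -0.93 rad / 3.1416 = -0.296.

Request:
move_tool --increments '[[0.085, [0.04, -0.012, 0], [0, 0, -0.0595]], [0.085, [0.08, -0.024, 0], [0, 0, -0.119]], [0.085, [0.1233, -0.036, 0], [0, 0, -0.1783]], [0.085, [0.1233, -0.036, 0], [0, 0, -0.2371]], [0.085, [0.1233, -0.036, 0], [0, 0, -0.296]]]'

```text
clock: 7.78
position: [0.6364, 0.0356, 0.2808]
tool_rot: [-3.141, -0.0, 1.724]
force: [0.1, -0.4, -0.1]
grip_width: 0.0848
finger_force: 0.0
```

Request:
move_tool --increments '[[0.085, [0, 0, 0], [0, 0, -0.0595]], [0.085, [0, 0, 0], [0, 0, -0.119]], [0.085, [0, 0, 0], [0, 0, -0.1783]], [0.085, [0, 0, 0], [0, 0, -0.2371]], [0.085, [0, 0, 0], [0, 0, -0.2928]]]'

```text
clock: 8.4
position: [0.6363, 0.0351, 0.281]
tool_rot: [-3.141, -0.0, 2.643]
force: [-0.0, -0.7, -0.0]
grip_width: 0.085
finger_force: 0.0
```

```bash
python3 rel.py .6362 .037 .28 2.644
```

```text
shift [0.001  0.0016 0.001 ] rot [-0.    -0.    -0.001] q [ 0.34  0.59 -0.77  1.48  0.43  1.24  0.58]
```

In the tool's units: 0.1 m / 0.75 = 0.1333, 0.06 m / 0.75 = 0.08.

Request:
move_tool --increments '[[0.07, [0.0013, 0.002, 0.04], [0, 0, 0]], [0.07, [0.0013, 0.002, 0.08], [0, 0, 0]], [0.07, [0.0013, 0.002, 0.1133], [0, 0, 0]], [0.07, [0.0013, 0.002, 0.1333], [0, 0, 0]], [0.07, [0.0013, 0.002, 0.1333], [0, 0, 0]]]'

```text
clock: 9.02
position: [0.636, 0.0369, 0.1806]
tool_rot: [-3.141, -0.001, 2.637]
force: [0.6, 0.7, 0.1]
grip_width: 0.07
finger_force: 0.0
```

Request:
move_tool --increments '[[0.03, [0, 0, 0], [0, 0, 0]], [0.0, [0, 0, 0], [0, 0, 0]], [0.0, [0, 0, 0], [0, 0, 0]], [0.0, [0, 0, 0], [0, 0, 0]]]' --grip_n 40

```text
clock: 9.52
position: [0.6365, 0.0371, 0.1819]
tool_rot: [3.141, 0.001, 2.637]
force: [-1.4, -0.2, 6.7]
grip_width: 0.0153
finger_force: 40.0
```

```bash
python3 rel.py .6362 .037 .18 2.644; python3 -c "
from h import *
t=optics.grab_frame('top');print(tongue(t));o=observe();print(o['force'],o['moment'])"
```

```text
shift [ 0.0003 -0.0002  0.0019] rot [ 0.     0.001 -0.007] q [ 0.31  0.69 -0.73  1.59  0.5   1.06  0.51]
(np.float64(nan), np.int64(0), array([nan, nan]))
[-0.27754133  0.15113092  6.12189362] [0.05054256 0.20144555 0.01843607]h.py:23: RuntimeWarning: Mean of empty slice.
  d=np.hypot(*W.T); k=(d>.105)&(d<.14); a=np.degrees(np.arctan2(W[k].mean(0)[1],W[k].mean(0)[0])); return a,k.sum(),W[k].mean(0)
  ret = um.true_divide(
```

In the tool's units: 0.75 rad / 3.1416 = 0.2387.

Request:
move_tool --increments '[[0.0, [0, 0, 0], [0, 0, 0.0318]], [0.0, [0, 0, 0], [0, 0, 0.0796]], [0.0, [0, 0, 0], [0, 0, 0.1337]], [0.0, [0, 0, 0], [0, 0, 0.1878]], [0.0, [0, 0, 0], [0, 0, 0.2387]]]' --grip_n 50

```text
clock: 10.2
position: [0.6365, 0.037, 0.182]
tool_rot: [3.141, 0.0, 1.881]
force: [-1.6, 0.3, 5.7]
grip_width: 0.0153
finger_force: 48.8
```

Request:
move_tool --increments '[[0.0, [0, 0, 0], [0, 0, 0.0509]], [0.0, [0, 0, 0], [0, 0, 0.1019]], [0.0, [0, 0, 0], [0, 0, 0.1528]], [0.0, [0, 0, 0], [0, 0, 0.2037]], [0.0, [0, 0, 0], [0, 0, 0.2546]]]'

```text
clock: 10.82
position: [0.6364, 0.037, 0.182]
tool_rot: [3.141, -0.0, 1.082]
force: [-3.0, -0.5, 6.2]
grip_width: 0.0153
finger_force: 48.9
```

```bash
python3 rel.py .6365 .0371 .182 -.115
```

```text
shift [ 0.0001  0.0001 -0.    ] rot [ 0.000e+00 -1.000e-03  1.197e+00] q [ 0.08  0.61 -0.36  1.6   0.25  0.97 -0.84]
```

In the tool's units: 0.75 rad / 3.1416 = 0.2387.

Request:
move_tool --increments '[[0.0, [0, 0, 0], [0, 0, 0.0477]], [0.0, [0, 0, 0], [0, 0, 0.0955]], [0.0, [0, 0, 0], [0, 0, 0.1432]], [0.0, [0, 0, 0], [0, 0, 0.191]], [0.0, [0, 0, 0], [0, 0, 0.2387]]]'

```text
clock: 11.45
position: [0.6363, 0.0371, 0.182]
tool_rot: [3.142, -0.0, 0.332]
force: [-3.8, 0.6, 6.9]
grip_width: 0.0149
finger_force: 48.9
```

Request:
move_tool --increments '[[0.0, [0, 0, 0], [0, 0, 0.0477]], [0.0, [0, 0, 0], [0, 0, 0.0923]], [0.0, [0, 0, 0], [0, 0, 0.1273]], [0.0, [0, 0, 0], [0, 0, 0.1423]], [0.0, [0, 0, 0], [0, 0, 0.1423]]]'

```text
clock: 12.08
position: [0.6363, 0.0372, 0.182]
tool_rot: [-3.141, -0.0, -0.111]
force: [-3.9, -0.7, 8.1]
grip_width: 0.0152
finger_force: 49.1
```

```bash
python3 rel.py .6365 .0371 .182 -.115; python3 - <<'E'
from h import *
s=optics.grab_frame("scene");t=optics.grab_frame("top");cv2.imwrite("pics/s5.png",s);cv2.imwrite("pics/t5.png",t)
k=lambda im,x,y,w,h,f:cv2.resize(im[y:y+h,x:x+w],None,fx=f,fy=f,interpolation=cv2.INTER_CUBIC)
cv2.imwrite("pics/crop5.png",np.hstack([k(s,190,190,100,90,5),k(t,215,190,60,90,5)]))
E
```

```text
shift [ 0.0002  0.0001 -0.    ] rot [-0.    -0.     0.004] q [-0.11  0.59 -0.06  1.61  0.04  0.94 -1.87]
```

View pics/crop5.png

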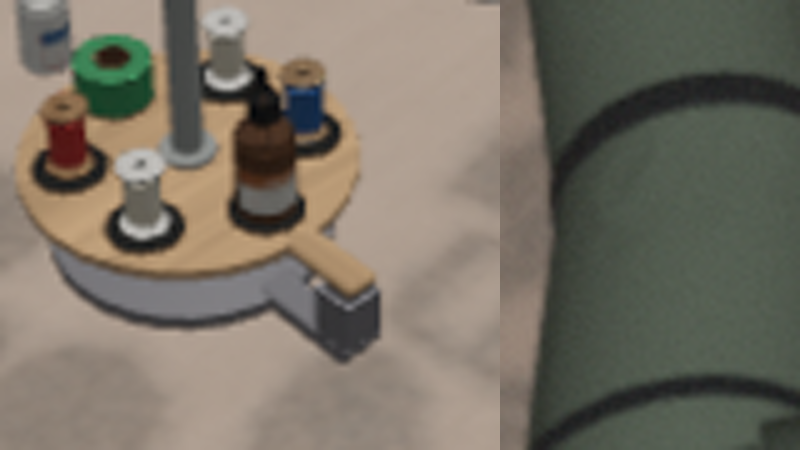

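The tongue (crop 290–377, 235–293) now lies over the tube (corners at (313,283), (380,285) and (345,308)). I'll compare the two angles in numbers.

```bash
python3 - <<'E'
from h import *
s=cv2.imread("pics/s5.png");t0=cv2.imread("pics/top0.png")
ax=np.array([.6364,.0371])
ang=lambda P:(np.degrees(np.arctan2(*(P[:2]-ax)[::-1])).round(2),np.hypot(*(P[:2]-ax)).round(4))
m=disc(s); ys,xs=np.nonzero(m); W=np.array([S.plane(p,.056)[:2] for p in np.c_[xs,ys]])-ax; d=np.hypot(*W.T);
for a,b in((.1,.115),(.115,.128),(.1,.138)):
    k=(d>a)&(d<b); print("tongue",k.sum(),ang(W[k].mean(0)+ax))
for q in((259.2,247.7),(259.1,246.6)): print("tube S",ang(S.plane(q,.0445)))
for q in((244.2,205),(244.2,208),(244.2,211)): print("arm T z.0445",ang(T.plane(q,.0445)),"z.03",ang(T.plane(q,.03)))
print("marker mid scene z .1",ang(S.plane((259.6,232),.1)), "tool says", np.degrees(observe()["tool_rot"][2])+180)
for y in(206,208,210): 
    r=t0[y,232:256].max(1).astype(float);print(r)
for a in(172,174,176,178):
    u=np.array([np.cos(np.radians(a)),np.sin(np.radians(a))]); n=np.array([-u[1],u[0]])
    print(a,"tongue end corners",[S.proj((*(ax+.136*u+e*.01*n),.056)).round(1) for e in(1,-1)],"tube corners",[S.proj((*(ax+(.125+i*.012)*u+j*.012*n),.0445)).round(1) for i,j in((1,1),(1,-1),(-1,-1),(-1,1))])
g=s[236:266,248:272]; print(g.max(2))
E
```

```text
tongue 15 (np.float64(177.67), np.float64(0.0915))
tongue 12 (np.float64(170.26), np.float64(0.1211))
tongue 41 (np.float64(172.82), np.float64(0.1143))
tube S (np.float64(172.84), np.float64(0.1246))
tube S (np.float64(174.0), np.float64(0.1216))
arm T z.0445 (np.float64(173.65), np.float64(0.0914)) z.03 (np.float64(173.16), np.float64(0.09))
arm T z.0445 (np.float64(174.19), np.float64(0.1008)) z.03 (np.float64(173.75), np.float64(0.0994))
arm T z.0445 (np.float64(174.63), np.float64(0.1101)) z.03 (np.float64(174.24), np.float64(0.1089))
marker mid scene z .1 (np.float64(172.0), np.float64(0.1281)) tool says 173.68913271983706
[142. 143. 141. 144. 142. 142. 142. 139. 127. 109. 108. 113. 115. 118.
 119. 111. 117. 143. 142. 142. 144. 143. 143. 144.]
[144. 141. 142. 140. 141. 142. 143. 140. 125. 106. 114. 118. 119. 119.
 118. 110. 120. 141. 144. 144. 144. 144. 144. 141.]
[141. 141. 139. 141. 139. 135. 140. 141. 124. 105. 112. 118. 117. 117.
 115. 111. 125. 143. 142. 141. 143. 142. 140. 141.]
172 tongue end corners [array([264.7, 245.2]), array([258.6, 248.9])] tube corners [array([265
[... 2940 characters left out ...]
70 170 170 169 132  83  58  66  60  56  61  59  58  64 106 143 155
  158 161 161 161 162 161]
 [168 167 167 165 163 161 134  92  63  55  65  75  73  81 103 138 147 148
  151 154 156 159 161 163]
 [166 165 163 161 158 154 151 138  98  64  56  62 104 139 147 145 143 143
  144 146 149 154 158 161]
 [165 162 160 158 156 150 146 145 133 108  89 102 136 145 145 143 141 140
  142 144 148 151 155 159]
 [163 159 156 154 152 150 146 145 145 145 147 146 145 144 143 142 142 144
  144 146 148 150 154 157]
 [160 156 153 151 150 148 146 146 145 143 143 144 143 142 142 142 144 145
  145 146 147 149 152 155]
 [156 152 149 149 150 148 145 143 141 139 139 140 141 143 142 143 144 145
  144 144 146 147 149 153]]
```

The tongue and tube corners agree to about 0.3 px, under 0.5°. The handle is gripped and still, so I'm handing in.

Request:
move_tool --increments '[[0.0, [0, 0, 0], [0, 0, 0]], [0.0, [0, 0, 0], [0, 0, 0]], [0.0, [0, 0, 0], [0, 0, 0]]]'

```text
clock: 12.55
position: [0.6363, 0.0371, 0.182]
tool_rot: [-3.141, -0.0, -0.11]
force: [-3.2, 1.2, 7.1]
grip_width: 0.0151
finger_force: 49.1
```

```bash
python3 -c "
from workcell import bot, optics, observe, job_done
print(job_done())"
```

```text
the job is handed in; nothing more can be done
None
```

I handed the job in at 12.6 s: the marker stands in the upright cup, and the carousel is turned so the tongue is above the pen tube, within about half a degree by camera, with the fingers still gripping the handle; the hand-in returned no verdict.

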